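# Click the stop collar home on the drill-stand rod

## Robot

A 7-joint arm with a two-finger parallel gripper is mounted at the origin on a cart in front of the work surface, level with it; the furniture and walls round the work are solid. World frame = base frame: x ahead of the robot, y to its left, z up, the work surface at z = 0. Lengths are in m, angles in rad, forces in N, time in s.
With the tool pointing down it reaches from about 0.4 to 0.85 m from the base axis. Payload 6.9 kg.
Tool frame: the origin (TCP) lies at the very end of the fingers, on their centre line; the grasp point (between the pads) lies 19 mm behind it (robot.tcp_to_grasp is the distance from the TCP to the grasp point, in m); z points along the fingers, y is the line along which they close (so a half turn about z gives the same grasp; the last joint's range is limited). The gripper opens to 85 mm and grips with 20 to 120 N. Pads are 22 mm wide; open, the fingers measure 114 mm over their backs; the gripper's body (76 mm by 85 mm) begins 54 mm behind the grasp point. The pads swing forward as they close: fully open they stand 13 mm farther back than shut.
Start: joints at [-1.03, 0.507, -0.238, 1.5, 0.126, 1.149, -0.155], TCP at [0.264, 0.567, 0.195] pointing down, gripper open.
Joint ranges: [-3.08, 3.08], [-0.24, 2.05], [-1.43, 1.35], [0, 2.5], [-1.52, 4.66], [0.17, 1.96], [-2.89, 2.89]. Speed limits (rad/s): [2.39, 2.39, 3.14, 3.14, 3.14, 3.14, 3.14].

## Interface

Orientations are given as a unit quaternion [x, y, z, w].
In Python, from rig import robot gives the robot as it stands.
- The arm moves only by the shell command python3 -m jog 'ROWS' [FORCE]. ROWS is JSON, a list of rows, each a list of 7 numbers: the turn, a rotation vector about the tool's x, y, z in rad, then the shift along the tool's x, y, z in units of 25 mm (1.0 is 25 mm), then the opening, from -1 (shut) to 1 (fully open). In form: [[wx, wy, wz, x, y, z, claw], ...]. A call has 1 to 8 rows; each row is the pose to reach, as a shift and turn from the pose commanded when the call began, along the tool's axes at that moment; what a row does not reach only later rows make up. A row lasts 1/12 s, in which the tool goes at most 41.7 mm and 7.16 degrees, less where a joint would pass 70% of its speed; a pose out of reach is approached as far as the arm can. A call with a gripper value outside its range is refused whole. The fingers move at their own pace and stop on an object; FORCE is the grip in N (left out, the last holds). Time passes only in rows, so rows that repeat a pose let the fingers close. It gives the time, the measured TCP pose, the force, the opening and the grip force at its end, in the units of the state.
- robot.get_obs(): the state, without advancing time (a new reading comes with each control period).
- robot.get_image(name): name is "scene" or "top"; returns the picture (420x560x3 uint8, blue, green, red); there is no depth.
- robot.camera_params(name): a dict with "K" (3x3 intrinsics, pixels), "rvec" (rotation vector, rad) and "tvec" (3), from world to camera coordinates, as OpenCV has them. Camera axes: x right, y down, z forward; pixel columns grow to the right and rows downward; lengths in m; the calibration is good to about 2 mm. A picture is of the moment at which its call begins. camera_params takes no time and is no camera call.
- robot.job_done(): hands the job in; it is judged then, once.
The state is a dict: "clock": time; "joint_pos": joint angles; "qvel": joint speeds; "effort": joint torques, N m; "eef_pos": TCP position; "tool_rot": TCP orientation; "contact_force": force on the tool from outside, world axes, zero at the start; "torque": the same for the moment, N m; "finger_gap": opening from 0.0 (shut) to 1.0 (fully open); "grip_force": force on a finger pad.
Only numpy, scipy, OpenCV 4.12 (cv2) and the standard library are available. Lean on these libraries where they do the work, as an engineer would, in place of code of your own. Each camera call takes 0.05 s, during which the arm holds its last target. There are 200 camera calls.

## Task

Pick up the tall aluminium collar (the one with the wide hole), slide it down over the upright rod of the small drill stand and press it past the two spring balls until it clicks home on the rod's flange, then let go. Feel your way: the rod is clamped off-centre and at any height, so never press the collar on the rod or its flange, downward or sideways, with more than 30 N. Leave the low ring and the other things on the bench where they are.

Things in the scene. Friction and masses are not known exactly. Their poses are not given: they have to be found in the camera images.
- collar: The tall aluminium collar: a plain upright tube, 36 mm outside diameter, 20 mm bore right through, 30 mm high, 65 g, with a small dark set-screw spot on its side. It stands on end on the bench. Origin: centre of its underside; z points up its bore.
- low_ring: The low aluminium ring, not wanted: 36 mm outside diameter, only 12 mm bore, 16 mm high; too narrow for the rod. Origin: centre of its underside.
- stand: Foot of the drill stand, fixed to the bench: grey plate 90 (its x) x 60 (its y) x 12 mm with a clamp block 52 x 36 mm on it, top 28 mm above the bench. Origin: centre of the plate's underside, on the bench; z up. An oiled, unyielding steel rod of 18 mm diameter rises from a slot in the block. Round the rod is a 31 mm flange; its top is the seat where the collar comes home.
- slot_mid (a point): Middle of the slot, on top of the clamp block (28 mm above the bench), above the foot's origin. The slot runs along the foot's x axis; the rod is clamped in it between -6 and +6 mm from here along x (unknown, differs every time), and at 0 along y. Its height is also unknown: the seat lies 36 to 80 mm above the bench. The collar has 1 mm of play all round on the rod.
- slot_end (a point): The slot's +x end, on top of the block, 20 mm from slot_mid. Heights of the rod above its seat: two 14 mm spring balls stand 2.5 mm out of the rod at the foot's +y and -y sides, centred 35.8 mm up; the full 18 mm diameter ends 44 mm up; a tapering nose follows (radius 8.2 mm at 47.5, 6 at 52, 3 at 56) and ends 57.2 mm up.
- clamp_screw (a point): Head of the clamp screw, low on the -y side of the block, not to be used. How it feels: the collar's lower edge meets the balls about 40 mm above the seat; passing them takes 7 to 10 N downward, then it slides on with 0 to 3 N; in the last 5 mm the balls spring out over its top edge and pull it down with up to 8 N (the click), then it stops hard on the seat, 1.5 mm of play under the balls.
- tape_black: Bystander: roll of black tape, 60 mm across, 19 mm high, lying flat. Origin: centre of its underside.
- spark_plug: Bystander: spark plug, 72 mm long, lying. Origin: centre of its underside. Behind it (x over 0.62, y under 0.3) stands the fixed open red tool tin, its lid about 0.2 m high: pass in front of it or above.
- driver_red: Bystander: red-handled screwdriver, 186 mm long, lying. Origin: centre of its underside.
- tape_measure: Bystander: yellow and black tape measure, 38x78x64 mm. Origin: centre of its underside.
- spanner: Bystander: steel open-ended spanner, 171 mm long, lying flat. Origin: centre of its underside.
There are look-alikes about, which are no part of the job. What is shaped like the collar but blue is not meant.

How it is judged:
By the outcome, as a careful person would: the job done as asked, in the order asked, and still so for the second after the job is handed in, with the robot touching nothing.
It also fails if it takes over 61 s, if anything falls off the work surface, if the arm or the gripper's body presses on something with over 40 N, if the wrist force passes 120 N, or if a joint passes its speed limit or range.

## Working session

There is one attempt and no reset: what is moved stays moved. The work goes in short steps, Python scripts to look and compute and a shell command to move; the robot and the scene stay as the last step left them, time stands still between calls to the robot, and variables do not carry over. Pictures are saved under pics/ and viewed, at most 10 in all, crops included, and the job is handed in when it is done.

```bash
ls; mkdir -p pics
python3 - <<'E'
from rig import robot
import cv2
for n in("scene","top"):
    cv2.imwrite(f"pics/{n}0.png",robot.get_image(n)); p=robot.camera_params(n); print(n,p)
o=robot.get_obs();print(o)
E
```

```text
pics
scene {'K': array([[455.8265494 ,   0.        , 279.67228861],
       [  0.        , 455.8265494 , 204.20495106],
       [  0.        ,   0.        ,   1.        ]]), 'rvec': array([ 2.25668116, -0.709864  ,  0.2731434 ]), 'tvec': array([-0.11829327,  0.48897778,  0.48779364])}
top {'K': array([[471.96890735,   0.        , 273.37113567],
       [  0.        , 471.96890735, 194.22212614],
       [  0.        ,   0.        ,   1.        ]]), 'rvec': array([ 2.20552848, -2.2121431 ,  0.09564147]), 'tvec': array([0.42235988, 0.44318948, 1.07080016])}
{'clock': 0.1, 'joint_pos': array([-1.02949568,  0.50824137, -0.23753278,  1.50102349,  0.12573905,
        1.14892144, -0.15481224]), 'qvel': array([ 0.00014877, -0.00356184,  0.00019136, -0.00285549,  0.00035174,
        0.00103355,  0.00053944]), 'effort': array([-4.57221424e-03, -6.21842480e+01, -2.19445892e+00, -2.50211799e+01,
        1.25918651e-02,  7.79221620e-03, -1.45728285e-05]), 'eef_pos': array([0.26370075, 0.56608381, 0.19432765]), 'tool_rot': array([ 2.16172413e-01,  9.76354878e-01, -7.88119080e-04, -1.40010176e-04]), 'contact_force': array([ 0.04227835, -0.0346027 , -0.35793972]), 'torque': array([-0.01892198, -0.00217267,  0.00853467]), 'grip_force': 0.0, 'finger_gap': 0.9984245142420431}
```

View pics/scene0.png

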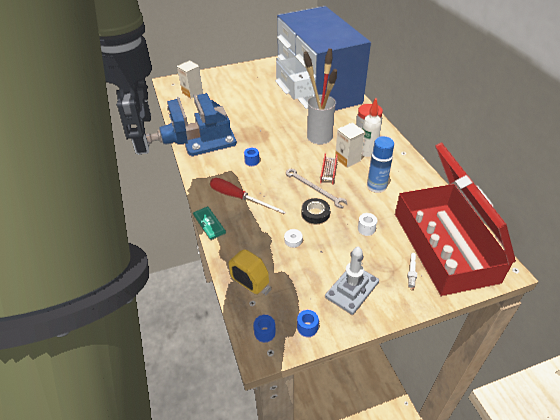

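View pics/top0.png

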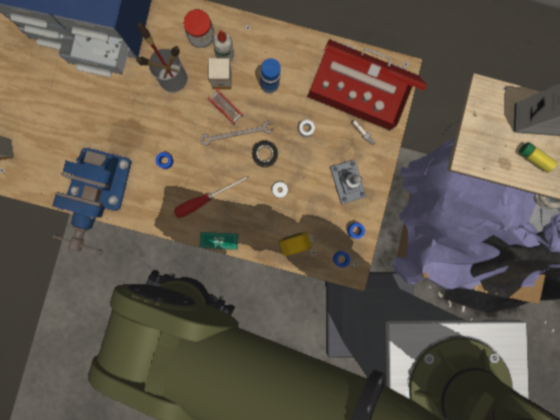

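Candidates: the aluminium rings at scene (367,224)/top (307,128) and scene (293,238)/top (280,190), plus three blue ones at scene (252,156), (264,328), (307,322). The ring at (367,224) looks taller and has the wider hole, so it fits the collar. The one at (293,238) is low with a small hole, so it's the low ring. The stand is at scene (352,280)/top (348,181). I'll confirm with an enlarged crop.

Run:
```python
import cv2,numpy as np
s=cv2.imread("pics/scene0.png");t=cv2.imread("pics/top0.png")
r=lambda im,x,y,w,h,f:cv2.resize(im[y:y+h,x:x+w],None,fx=f,fy=f,interpolation=cv2.INTER_CUBIC)
a=r(s,270,200,133,37*2+1,6)[:450,:798]
cv2.imwrite("pics/c1.png",np.hstack([r(s,320,205,80,120,5),r(t,290,100,80,120,5)]))
```

```text
(no output)
```

View pics/c1.png

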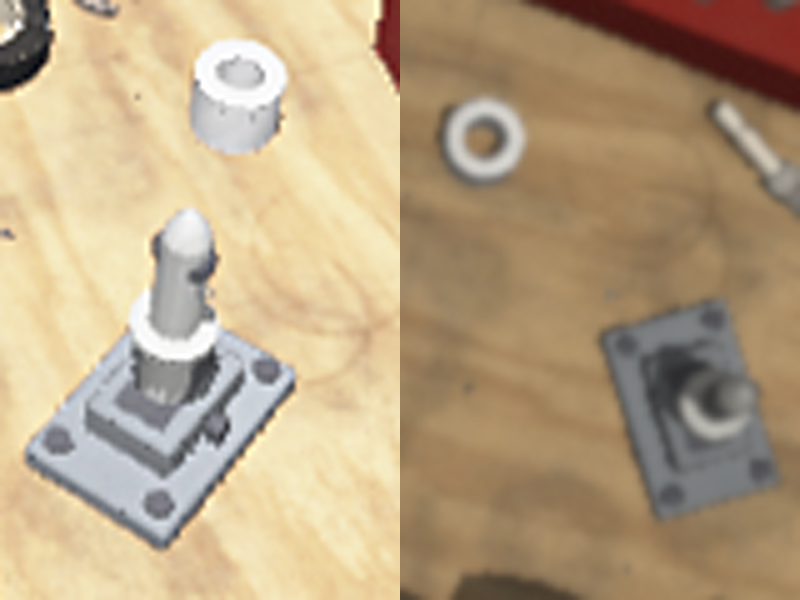

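The crop confirms it. The ring at scene (368,220) is tall, with a bore about 0.53 of its diameter and wood visible through it, so it's the collar. In the top crop the plate corners are at (603,335), (722,300), (776,480), (660,518), and the rod tip is at scene crop (190,210)/top crop (740,392).

```bash
cat > h.py <<'E'
import cv2,numpy as np
from rig import robot
from scipy.spatial.transform import Rotation as R
P={n:robot.camera_params(n) for n in("scene","top")}
def ray(n,uv):
    p=P[n];Rm=cv2.Rodrigues(p["rvec"])[0];d=Rm.T@np.linalg.inv(p["K"])@[uv[0],uv[1],1.];return -Rm.T@p["tvec"],d
def onz(n,uv,z):
    c,d=ray(n,uv);return (c+d*(z-c[2])/d[2])
def tri(us,ut):
    A=[];b=[];m=[]
    for n,u in(("scene",us),("top",ut)):
        c,d=ray(n,u);d=d/np.linalg.norm(d);M=np.eye(3)-np.outer(d,d);A.append(M);b.append(M@c);m.append((c,d))
    x=np.linalg.lstsq(np.vstack(A),np.hstack(b),rcond=None)[0];return x,[np.linalg.norm(M@x-v) for M,v in zip(A,b)]
def proj(n,X): p=P[n];return cv2.projectPoints(np.float64(X).reshape(-1,3),p["rvec"],p["tvec"],p["K"],None)[0].reshape(-1,2)
E
python3 - <<'E'
from h import *
np.set_printoptions(precision=4,suppress=True)
s=lambda x,y:((x+.5)/5-.5+320,(y+.5)/5-.5+205)
t=lambda x,y:((x-400+.5)/5-.5+290,(y+.5)/5-.5+100)
print("collar",onz("scene",s(240,73),.03),onz("top",t(484,139),.03),tri(s(240,73),t(484,139)),onz("scene",s(235,117),0))
C=np.array([onz("top",t(*c),.012) for c in((603,335),(722,300),(776,480),(660,518))])
print("corners",C,C.mean(0),np.linalg.norm(C-np.roll(C,-1,0),axis=1))
d=(C[3]-C[0])+(C[2]-C[1]);print("yaw",np.degrees(np.arctan2(d[1],d[0])))
print([onz("scene",s(*c),.012) for c in((28,455),(165,540),(293,378))])
print("tip",tri(s(190,210),t(740,392)))
print("flange",tri(s(174,318),t(714,402)))
print("screw",onz("scene",s(215,425),.02))
o=robot.get_obs();print(R.from_quat(o["tool_rot"]).as_matrix())
E
```

```text
collar [0.5918 0.3436 0.03  ] [0.5936 0.3468 0.03  ] (array([0.5946, 0.3463, 0.026 ]), [np.float64(0.0002059450415210339), np.float64(0.0002059450415210588)]) [0.5956 0.3456 0.    ]
corners [[0.507  0.2912 0.012 ]
 [0.523  0.2363 0.012 ]
 [0.4405 0.2127 0.012 ]
 [0.4233 0.266  0.012 ]] [0.4735 0.2516 0.012 ] [0.0572 0.0859 0.0561 0.0874]
yaw -163.62276640838138
[array([0.4197, 0.2606, 0.012 ]), array([0.4363, 0.2071, 0.012 ]), array([0.518 , 0.2314, 0.012 ])]
tip (array([0.4715, 0.251 , 0.1184]), [np.float64(0.00031138307348314333), np.float64(0.0003113830734833919)])
flange (array([0.472 , 0.2506, 0.0615]), [np.float64(2.4520932532901712e-06), np.float64(2.452093253822366e-06)])
screw [0.4771 0.2287 0.02  ]
[[-0.9065  0.4221 -0.0006]
 [ 0.4221  0.9065 -0.0015]
 [-0.0001 -0.0016 -1.    ]]
```

```bash
python3 -m jog '[[0,0,0,-1.5,-0.24,0.2,1],[0,0,0,-3,-0.5,0.5,1],[0,0,0,-4.5,-0.7,0.8,1],[0,0,0,-6,-0.9,1,1],[0,0,0,-7.5,-1.2,1.2,1],[0,0,0,-9,-1.4,1.5,1],[0,0,0,-10.5,-1.6,1.7,1],[0,0,0,-12,-1.85,2,1]]' && python3 -m jog '[[0,0,0,-1.2,-0.2,0,1],[0,0,0,-2.4,-0.4,0,1],[0,0,0,-3.2,-0.5,0,1],[0,0,0,-3.69,-0.57,0,1],[0,0,0,-3.69,-0.57,0,1],[0,0,0,-3.69,-0.57,0,1]]'
python3 - <<'E'
from h import *
o=robot.get_obs();m=R.from_quat(o["tool_rot"]).as_matrix();print(m)
print((m.T@(np.array([.594,.3455,.06])-o["eef_pos"]))/.025)
im=robot.get_image("scene");cv2.imwrite("pics/s2.png",cv2.resize(im[120:320,290:490],None,fx=3,fy=3))
E
```

```text
clock: 0.77
eef_pos: [0.5176, 0.3969, 0.1447]
tool_rot: [0.216, 0.976, 0.0, -0.0]
contact_force: [-0.3, 0.8, 0.8]
finger_gap: 1.002
grip_force: 0.0
clock: 1.27
eef_pos: [0.5931, 0.3466, 0.1446]
tool_rot: [0.216, 0.976, -0.0, -0.001]
contact_force: [-0.5, 0.4, -0.0]
finger_gap: 1.006
grip_force: 0.0
[[-9.06438619e-01  4.22335314e-01 -1.38278971e-03]
 [ 4.22335336e-01  9.06439617e-01  2.90673686e-04]
 [ 1.37617714e-03 -3.20523101e-04 -9.99999002e-01]]
[-0.05388714 -0.02277018  3.38321197]
```

View pics/s2.png

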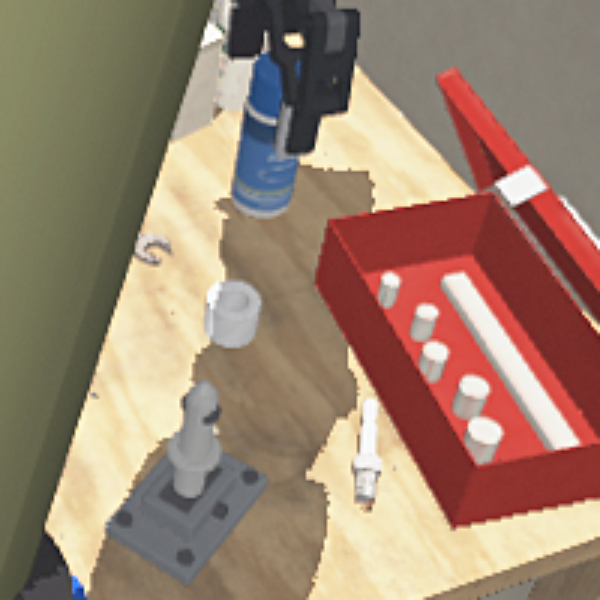

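```bash
python3 -m jog '[[0,0,0,-0.05,0,1,1],[0,0,0,-0.05,0,2,1],[0,0,0,-0.05,0,3,1],[0,0,0,-0.05,0,4,1],[0,0,0,-0.05,0,4.8,1],[0,0,0,-0.05,0,5.3,1],[0,0,0,-0.05,0,5.54,1],[0,0,0,-0.05,0,5.54,1]]' && python3 -m jog '[[0,0,0,0,0,0,0.2],[0,0,0,0,0,0,0.2],[0,0,0,0,0,0,0],[0,0,0,0,0,0,-0.3],[0,0,0,0,0,0,-0.3],[0,0,0,0,0,0,-1],[0,0,0,0,0,0,-1],[0,0,0,0,0,0,-1]]' 60 && python3 -m jog '[[0,0,0,0,0,0,-1],[0,0,0,0,0,0,-1],[0,0,0,0,0,0,-1],[0,0,0,0,0,0,-1]]'
```

```text
clock: 1.98
eef_pos: [0.5935, 0.3465, 0.0057]
tool_rot: [0.215, 0.977, -0.0, -0.001]
contact_force: [-0.5, -0.5, 0.1]
finger_gap: 0.998
grip_force: 0.0
clock: 2.65
eef_pos: [0.5951, 0.3456, 0.0066]
tool_rot: [0.216, 0.976, 0.0, 0.0]
contact_force: [-0.5, -0.9, 0.3]
finger_gap: 0.001
grip_force: 0.0
clock: 2.98
eef_pos: [0.595, 0.3456, 0.0065]
tool_rot: [0.216, 0.976, -0.0, -0.0]
contact_force: [0.2, 1.2, -1.0]
finger_gap: 0.003
grip_force: 0.0
```

The gripper shut fully with nothing between the pads, so I'll look again.

Run:
```python
from h import *
im=robot.get_image("scene");t=robot.get_image("top")
a=cv2.resize(im[150:300,290:430],None,fx=4,fy=4)[:600]
b=cv2.resize(t[80:230,250:300+10],None,fx=4,fy=4)
cv2.imwrite("pics/s3.png",np.hstack([a[:,:560],b]))
print(proj("scene",robot.get_obs()["eef_pos"]),proj("top",robot.get_obs()["eef_pos"]))
```

```text
[[366.80372462 225.92352212]] [[305.91039368 128.76152752]]
```

View pics/s3.png

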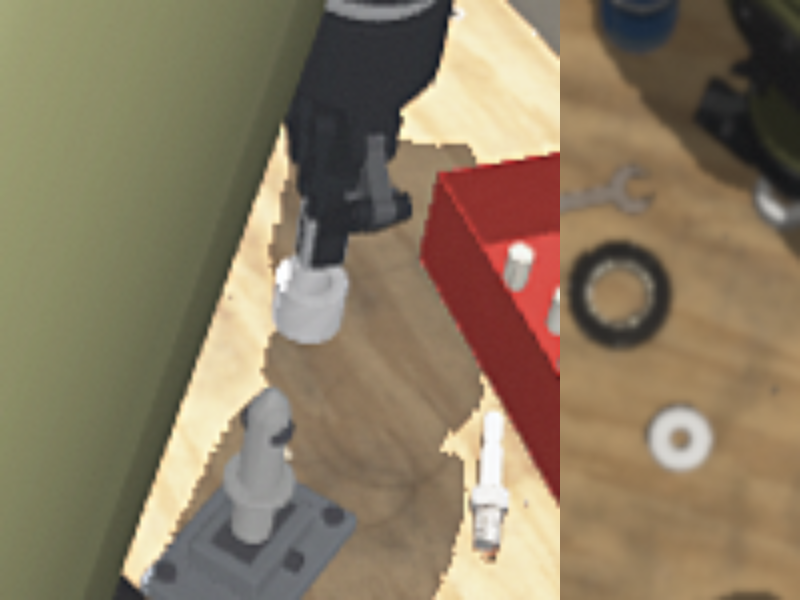

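Run:
```python
from h import *
print("init",proj("scene",[.2637,.5661,.1943]),"s2",proj("scene",[.5931,.3466,.1446]), "s2 13mm up",proj("scene",[.5931,.3466,.1576]))
m=R.from_quat(robot.get_obs()["tool_rot"]).as_matrix()
for z in(.157,):
  for s in(-1,1): print(s,proj("scene",np.array([.5931,.3466,z])+s*.0425*m[:,1]), proj("top",np.array([.5931,.3466,z])+s*.0425*m[:,1]))
im=robot.get_image("scene");t=robot.get_image("top")
cv2.imwrite("pics/s4.png",np.hstack([cv2.resize(im[170:250,335:410],None,fx=6,fy=6),cv2.resize(t[100:180,270:325],None,fx=6,fy=6)]))
```

```text
init [[150.04793524 157.83896687]] s2 [[374.47280337 174.31395945]] s2 13mm up [[375.40277347 168.80990871]]
-1 [[383.07420737 184.73236105]] [[332.47148573 124.08951134]]
1 [[368.190293   154.50906332]] [[293.57119082 106.05537229]]
```

View pics/s4.png

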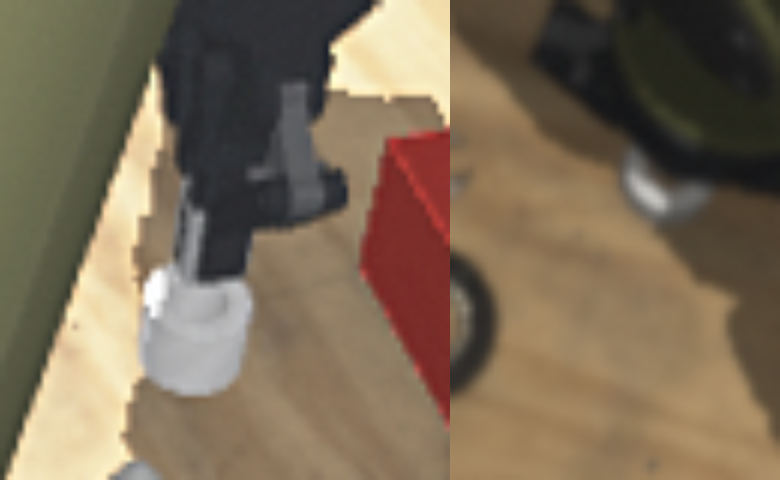

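The shut fingers appear to end just above the collar (around scene px (371,217)), and the collar hasn't moved. I'll raise the tool and compare the fingers, shut and open, with the projected TCP in both cameras.

```bash
python3 -m jog '[[0,0,0,0,0,-1,-1],[0,0,0,0,0,-2,-1],[0,0,0,0,0,-3,-1],[0,0,0,0,0,-4,-1],[0,0,0,0,0,-4,-1],[0,0,0,0,0,-4,-1],[0,0,0,0,0,-4,-1]]'
python3 - <<'E'
from h import *
for n in P: cv2.imwrite(f"pics/shut_{n}.png",robot.get_image(n))
E
python3 -m jog '[[0,0,0,0,0,0,1],[0,0,0,0,0,0,1],[0,0,0,0,0,0,1],[0,0,0,0,0,0,1],[0,0,0,0,0,0,1],[0,0,0,0,0,0,1],[0,0,0,0,0,0,1]]'
python3 - <<'E'
from h import *
e=robot.get_obs()["eef_pos"];L=[]
for n in P:
    c=proj(n,e)[0];print(n,c)
    x,y=int(c[0])-33,int(c[1])-35
    for im in(cv2.imread(f"pics/shut_{n}.png"),robot.get_image(n)):
        b=cv2.resize(im[y:y+75,x:x+66],None,fx=6,fy=4 if 0 else 6)[:450]
        b=cv2.resize(im[y:y+75,x:x+66],(396,450)); b=cv2.resize(b,(396,299)) if 0 else b
        q=tuple(int(v) for v in((c-[x,y]+.5)*6));cv2.drawMarker(b,q,(0,255,0),0,18,1);L.append(cv2.resize(b,(264,300)))
cv2.imwrite("pics/s5.png",np.vstack([np.hstack(L[:2]),np.hstack(L[2:])]));print([ (int(proj(n,e)[0][0])-33,int(proj(n,e)[0][1])-35) for n in P])
E
```

```text
clock: 3.77
eef_pos: [0.5947, 0.3453, 0.1061]
tool_rot: [0.216, 0.976, -0.0, -0.0]
contact_force: [-0.0, 0.2, -0.3]
finger_gap: -0.008
grip_force: 0.0
clock: 4.45
eef_pos: [0.5951, 0.3456, 0.1066]
tool_rot: [0.216, 0.976, 0.0, 0.0]
contact_force: [-0.1, 0.2, -0.2]
finger_gap: 0.977
grip_force: 0.0
scene [373.01325694 189.61139656]
top [310.70980432 119.5134763 ]
[(340, 154), (277, 84)]
```

View pics/s5.png

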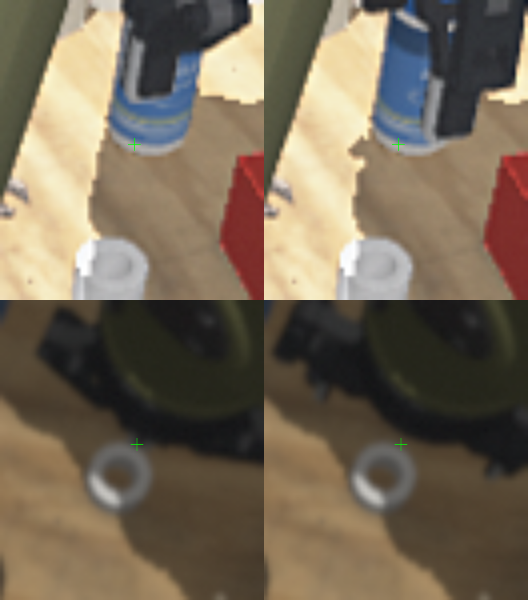

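Run:
```python
from h import *
np.set_printoptions(precision=4,suppress=True)
print("open near tip",tri((385.7,187.5),(334.5,126.5)))
m=R.from_quat(robot.get_obs()["tool_rot"]).as_matrix();e=robot.get_obs()["eef_pos"]
for d in(.05,.0425): print("expect",e-d*m[:,1]-.013*m[:,2])
for z in(.12,.13,.14): print(z,onz("scene",(377.4,177.8),z),onz("top",(312.9,117.5),z))
```

```text
open near tip (array([0.5726, 0.3023, 0.1557]), [np.float64(0.0024728097754250717), np.float64(0.0024728097754247312)])
expect [0.5739 0.3003 0.1196]
expect [0.5771 0.3071 0.1196]
0.12 [0.6128 0.3552 0.12  ] [0.5964 0.3425 0.12  ]
0.13 [0.6038 0.3476 0.13  ] [0.5942 0.3437 0.13  ]
0.14 [0.5949 0.34   0.14  ] [0.592  0.3449 0.14  ]
```

In both cameras the fingertips come out about 34 mm higher than the reported TCP, while xy agrees, so the first grasp closed above the collar. I'll go lower, watching the force.

```bash
python3 -m jog '[[0,0,0,0,0,1,1],[0,0,0,0,0,2,1],[0,0,0,0,0,3,1],[0,0,0,0,0,4,1],[0,0,0,0,0,4.3,1],[0,0,0,0,0,4.6,1],[0,0,0,0,0,4.8,1],[0,0,0,0,0,4.8,1]]' && python3 -m jog '[[0,0,0,0,0,0.1,1],[0,0,0,0,0,0.2,1],[0,0,0,0,0,0.3,1],[0,0,0,0,0,0.4,1],[0,0,0,0,0,0.5,1],[0,0,0,0,0,0.6,1],[0,0,0,0,0,0.6,1]]'
```

```text
clock: 5.22
eef_pos: [0.5952, 0.3457, -0.0134]
tool_rot: [0.216, 0.976, 0.0, 0.0]
contact_force: [-0.5, 0.6, -0.4]
finger_gap: 0.995
grip_force: 0.0
clock: 5.8
eef_pos: [0.5947, 0.3454, -0.029]
tool_rot: [0.216, 0.976, -0.0, -0.0]
contact_force: [-1.2, 0.4, -1.0]
finger_gap: 0.999
grip_force: 0.0
```

```bash
python3 -m jog '[[0,0,0,0,0,0,0.2],[0,0,0,0,0,0,0.2],[0,0,0,0,0,0,0],[0,0,0,0,0,0,-0.1],[0,0,0,0,0,0,-0.2],[0,0,0,0,0,0,-1],[0,0,0,0,0,0,-1],[0,0,0,0,0,0,-1]]' 60 && python3 -m jog '[[0,0,0,0,0,0,-1],[0,0,0,0,0,0,-1],[0,0,0,0,0,0,-1]]'
```

```text
clock: 6.47
eef_pos: [0.5953, 0.3458, -0.0279]
tool_rot: [0.216, 0.976, 0.0, 0.0]
contact_force: [0.2, -0.7, 4.8]
finger_gap: 0.392
grip_force: 60.0
clock: 6.72
eef_pos: [0.5953, 0.3457, -0.028]
tool_rot: [0.216, 0.976, 0.0, 0.0]
contact_force: [-0.3, -0.6, 5.5]
finger_gap: 0.39
grip_force: 60.0
```

The collar is gripped at 60 N. Next I'll lift it and carry it above the rod.

```bash
python3 -m jog '[[0,0,0,0,0,-0.3,-1],[0,0,0,0,0,-1,-1],[0,0,0,0,0,-2,-1],[0,0,0,0,0,-3,-1],[0,0,0,0,0,-4,-1],[0,0,0,0,0,-5,-1],[0,0,0,0,0,-6,-1],[0,0,0,0,0,-6,-1]]' && python3 -m jog '[[0,0,0,0.4,-0.8,0,-1],[0,0,0,0.9,-1.8,0,-1],[0,0,0,1.4,-2.8,0,-1],[0,0,0,1.9,-3.8,0,-1],[0,0,0,2.4,-4.7,0,-1],[0,0,0,2.85,-5.54,0,-1],[0,0,0,2.85,-5.54,0,-1],[0,0,0,2.85,-5.54,0,-1]]'
python3 - <<'E'
from h import *
print(robot.get_obs()["eef_pos"])
a=robot.get_image("scene")[165:315,290:420];b=robot.get_image("top")[120:230,300:400]
cv2.imwrite("pics/s6.png",np.hstack([cv2.resize(a,(520,600),interpolation=2)[:,60:460],cv2.resize(np.pad(b,((5,5),(0,0),(0,0))),(400,480),interpolation=2) if 0 else cv2.resize(robot.get_image("top")[110:260,300:400],(400,600),interpolation=2)]))
E
```

```text
clock: 7.38
eef_pos: [0.5973, 0.3472, 0.1275]
tool_rot: [0.216, 0.976, 0.003, 0.003]
contact_force: [0.8, 0.9, -0.2]
finger_gap: 0.391
grip_force: 59.7
clock: 8.05
eef_pos: [0.4713, 0.2494, 0.1219]
tool_rot: [0.216, 0.976, -0.0, 0.0]
contact_force: [0.0, -0.1, 0.1]
finger_gap: 0.389
grip_force: 59.8
[0.47134701 0.24936425 0.12187957]
```

View pics/s6.png

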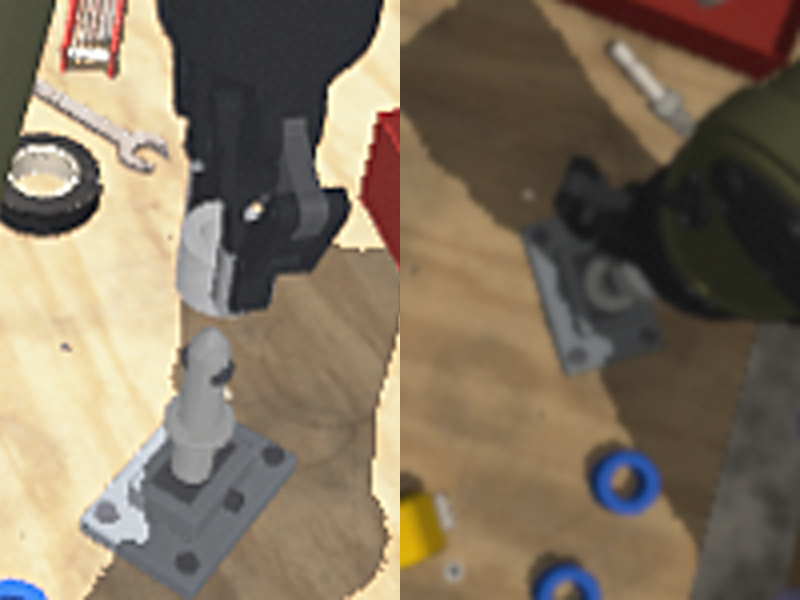

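Scene crop: the collar axis is at about x=218 and the rod axis extended up is at about x=214, so they agree to about 2 mm. I'll descend onto the tapered nose and watch the force.

```bash
python3 -m jog '[[0,0,0,0.01,0.02,0.4,-1],[0,0,0,0.01,0.02,0.8,-1],[0,0,0,0.01,0.02,1.1,-1],[0,0,0,0.01,0.02,1.2,-1],[0,0,0,0.01,0.02,1.2,-1],[0,0,0,0.01,0.02,1.2,-1]]' && python3 -m jog '[[0,0,0,0,0,0.06,-1],[0,0,0,0,0,0.12,-1],[0,0,0,0,0,0.18,-1],[0,0,0,0,0,0.24,-1],[0,0,0,0,0,0.24,-1]]'; python3 -m jog '[[0,0,0,0,0,0.05,-1],[0,0,0,0,0,0.1,-1],[0,0,0,0,0,0.1,-1]]'
```

```text
clock: 8.7
eef_pos: [0.4718, 0.2507, 0.0912]
tool_rot: [0.216, 0.976, -0.0, -0.0]
contact_force: [-0.4, -0.2, -0.2]
finger_gap: 0.398
grip_force: 59.8
clock: 9.12
eef_pos: [0.4719, 0.2506, 0.0854]
tool_rot: [0.216, 0.976, -0.0, -0.0]
contact_force: [-0.5, -0.3, -1.5]
finger_gap: 0.397
grip_force: 59.8
clock: 9.37
eef_pos: [0.4718, 0.2506, 0.0829]
tool_rot: [0.216, 0.976, -0.0, -0.0]
contact_force: [0.1, 0.1, -0.4]
finger_gap: 0.396
grip_force: 59.8
```

```bash
for i in 1 ; do python3 -m jog '[[0,0,0,0,0,0.04,-1],[0,0,0,0,0,0.08,-1],[0,0,0,0,0,0.08,-1]]'; done; python3 -m jog '[[0,0,0,0,0,0.04,-1],[0,0,0,0,0,0.08,-1],[0,0,0,0,0,0.08,-1]]'; python3 -m jog '[[0,0,0,0,0,0.04,-1],[0,0,0,0,0,0.08,-1],[0,0,0,0,0,0.08,-1]]'
```

```text
clock: 9.62
eef_pos: [0.4719, 0.2506, 0.0809]
tool_rot: [0.216, 0.976, -0.0, -0.0]
contact_force: [-1.0, -0.3, -1.4]
finger_gap: 0.394
grip_force: 59.8
clock: 9.87
eef_pos: [0.4719, 0.2506, 0.0789]
tool_rot: [0.216, 0.976, -0.0, -0.0]
contact_force: [-0.3, -0.6, -1.1]
finger_gap: 0.398
grip_force: 59.8
clock: 10.12
eef_pos: [0.4718, 0.2506, 0.0769]
tool_rot: [0.216, 0.976, -0.0, -0.0]
contact_force: [-0.3, 1.2, -0.8]
finger_gap: 0.394
grip_force: 59.8
```

```bash
python3 -m jog '[[0,0,0,0,0,0.04,-1],[0,0,0,0,0,0.08,-1],[0,0,0,0,0,0.08,-1]]'; python3 -m jog '[[0,0,0,0,0,0.04,-1],[0,0,0,0,0,0.08,-1],[0,0,0,0,0,0.08,-1]]'; python3 -m jog '[[0,0,0,0,0,0.04,-1],[0,0,0,0,0,0.04,-1]]'
```

```text
clock: 10.37
eef_pos: [0.4721, 0.2503, 0.075]
tool_rot: [0.216, 0.976, -0.0, 0.0]
contact_force: [0.5, -1.2, 1.3]
finger_gap: 0.393
grip_force: 59.9
clock: 10.62
eef_pos: [0.4725, 0.2504, 0.0736]
tool_rot: [0.216, 0.976, 0.0, 0.001]
contact_force: [0.1, -2.1, 4.3]
finger_gap: 0.395
grip_force: 60.3
clock: 10.78
eef_pos: [0.4726, 0.2507, 0.0728]
tool_rot: [0.216, 0.976, 0.0, 0.001]
contact_force: [0.9, -1.4, 5.1]
finger_gap: 0.392
grip_force: 60.5
```

```bash
python3 -m jog '[[0,0,0,-0.03,0.01,0,-1],[0,0,0,-0.03,0.01,0,-1],[0,0,0,-0.03,0.01,0,-1]]'; python3 -m jog '[[0,0,0,0,0,0.04,-1],[0,0,0,0,0,0.04,-1]]';  python3 -m jog '[[0,0,0,0,0,0.04,-1],[0,0,0,0,0,0.04,-1]]'
```

```text
clock: 11.03
eef_pos: [0.4729, 0.2506, 0.0727]
tool_rot: [0.216, 0.976, 0.0, 0.0]
contact_force: [-2.0, -1.7, 7.6]
finger_gap: 0.395
grip_force: 60.6
clock: 11.2
eef_pos: [0.4727, 0.2505, 0.0713]
tool_rot: [0.216, 0.976, 0.0, 0.0]
contact_force: [0.4, -1.0, -0.9]
finger_gap: 0.392
grip_force: 59.8
clock: 11.37
eef_pos: [0.4727, 0.2505, 0.0699]
tool_rot: [0.216, 0.976, -0.0, -0.0]
contact_force: [-0.7, -1.2, -1.6]
finger_gap: 0.395
grip_force: 59.8
```

```bash
python3 -m jog '[[0,0,0,0,0,0.04,-1],[0,0,0,0,0,0.08,-1],[0,0,0,0,0,0.08,-1]]'; python3 -m jog '[[0,0,0,0,0,0.04,-1],[0,0,0,0,0,0.08,-1],[0,0,0,0,0,0.08,-1]]'; python3 -m jog '[[0,0,0,0,0,0.04,-1],[0,0,0,0,0,0.08,-1],[0,0,0,0,0,0.08,-1]]'; python3 -m jog '[[0,0,0,0,0,0.04,-1],[0,0,0,0,0,0.08,-1],[0,0,0,0,0,0.08,-1]]'
```

```text
clock: 11.62
eef_pos: [0.4726, 0.2505, 0.0677]
tool_rot: [0.216, 0.976, -0.0, -0.0]
contact_force: [1.0, -1.2, -0.7]
finger_gap: 0.394
grip_force: 60.1
clock: 11.87
eef_pos: [0.4725, 0.2504, 0.0657]
tool_rot: [0.216, 0.976, -0.0, -0.0]
contact_force: [1.3, -1.0, -1.8]
finger_gap: 0.393
grip_force: 60.0
clock: 12.12
eef_pos: [0.4727, 0.2505, 0.0638]
tool_rot: [0.216, 0.976, -0.0, -0.0]
contact_force: [0.9, 0.1, -3.0]
finger_gap: 0.392
grip_force: 60.0
clock: 12.37
eef_pos: [0.4726, 0.2504, 0.0617]
tool_rot: [0.216, 0.976, -0.0, -0.0]
contact_force: [0.9, -0.2, -3.8]
finger_gap: 0.397
grip_force: 59.9
```

```bash
python3 -m jog '[[0,0,0,0,0,0.04,-1],[0,0,0,0,0,0.04,-1]]'; python3 -m jog '[[0,0,0,0,0,0.04,-1],[0,0,0,0,0,0.04,-1]]'; python3 -m jog '[[0,0,0,0,0,0.04,-1],[0,0,0,0,0,0.04,-1]]'; python3 -m jog '[[0,0,0,0,0,0.04,-1],[0,0,0,0,0,0.04,-1]]'
```

```text
clock: 12.53
eef_pos: [0.4727, 0.2505, 0.0609]
tool_rot: [0.216, 0.976, -0.0, -0.0]
contact_force: [0.4, -0.6, 0.7]
finger_gap: 0.388
grip_force: 60.3
clock: 12.7
eef_pos: [0.4727, 0.2505, 0.0599]
tool_rot: [0.216, 0.976, -0.0, -0.0]
contact_force: [1.2, -0.8, -2.0]
finger_gap: 0.396
grip_force: 60.3
clock: 12.87
eef_pos: [0.4726, 0.2506, 0.0589]
tool_rot: [0.216, 0.976, -0.0, -0.0]
contact_force: [0.9, -0.7, 0.1]
finger_gap: 0.395
grip_force: 60.3
clock: 13.03
eef_pos: [0.4727, 0.2505, 0.0579]
tool_rot: [0.216, 0.976, -0.0, -0.0]
contact_force: [0.8, -1.4, -2.9]
finger_gap: 0.392
grip_force: 60.1
```

```bash
python3 -m jog '[[0,0,0,0,0,0.04,-1],[0,0,0,0,0,0.08,-1],[0,0,0,0,0,0.12,-1],[0,0,0,0,0,0.12,-1]]'; python3 -m jog '[[0,0,0,0,0,0.04,-1],[0,0,0,0,0,0.08,-1],[0,0,0,0,0,0.12,-1],[0,0,0,0,0,0.12,-1]]'; python3 -m jog '[[0,0,0,0,0,0.04,-1],[0,0,0,0,0,0.08,-1],[0,0,0,0,0,0.12,-1],[0,0,0,0,0,0.12,-1]]';python3 -m jog '[[0,0,0,0,0,0.04,-1],[0,0,0,0,0,0.08,-1],[0,0,0,0,0,0.12,-1],[0,0,0,0,0,0.12,-1]]'
```

```text
clock: 13.37
eef_pos: [0.4727, 0.2505, 0.0548]
tool_rot: [0.216, 0.976, -0.0, -0.0]
contact_force: [1.4, -0.5, -2.0]
finger_gap: 0.385
grip_force: 60.2
clock: 13.7
eef_pos: [0.4726, 0.2505, 0.0517]
tool_rot: [0.216, 0.976, -0.0, -0.0]
contact_force: [1.2, -1.0, -0.8]
finger_gap: 0.392
grip_force: 60.2
clock: 14.03
eef_pos: [0.4727, 0.2506, 0.0488]
tool_rot: [0.216, 0.976, -0.0, -0.0]
contact_force: [1.1, -0.4, 0.9]
finger_gap: 0.394
grip_force: 60.5
clock: 14.37
eef_pos: [0.4725, 0.2505, 0.0456]
tool_rot: [0.216, 0.976, -0.0, -0.0]
contact_force: [1.7, -1.4, -4.5]
finger_gap: 0.392
grip_force: 60.0
```

```bash
python3 -m jog '[[0,0,0,0,0,0.04,-1],[0,0,0,0,0,0.08,-1],[0,0,0,0,0,0.12,-1],[0,0,0,0,0,0.12,-1]]'; python3 -m jog '[[0,0,0,0,0,0.04,-1],[0,0,0,0,0,0.08,-1],[0,0,0,0,0,0.08,-1]]'; python3 -m jog '[[0,0,0,0,0,0.04,-1],[0,0,0,0,0,0.04,-1]]';python3 -m jog '[[0,0,0,0,0,0.04,-1],[0,0,0,0,0,0.04,-1]]'
```

```text
clock: 14.7
eef_pos: [0.4725, 0.2504, 0.0426]
tool_rot: [0.216, 0.976, -0.0, -0.0]
contact_force: [2.1, -0.5, -5.7]
finger_gap: 0.389
grip_force: 60.1
clock: 14.95
eef_pos: [0.472, 0.2501, 0.0402]
tool_rot: [0.216, 0.976, -0.001, -0.001]
contact_force: [1.4, -0.7, -12.8]
finger_gap: 0.392
grip_force: 60.7
clock: 15.12
eef_pos: [0.4722, 0.2502, 0.0395]
tool_rot: [0.216, 0.976, -0.001, -0.001]
contact_force: [0.5, -1.3, -6.4]
finger_gap: 0.395
grip_force: 61.0
clock: 15.28
eef_pos: [0.4727, 0.2505, 0.039]
tool_rot: [0.216, 0.976, -0.0, -0.0]
contact_force: [1.1, -2.1, -4.9]
finger_gap: 0.395
grip_force: 61.4
```

The −13 N downward pull looks like the balls drawing the collar down (the click). I'll continue in 0.5 mm steps to find the hard stop.

```bash
python3 -m jog '[[0,0,0,0,0,0.02,-1],[0,0,0,0,0,0.02,-1]]'; python3 -m jog '[[0,0,0,0,0,0.02,-1],[0,0,0,0,0,0.02,-1]]'; python3 -m jog '[[0,0,0,0,0,0.02,-1],[0,0,0,0,0,0.02,-1]]'
```

```text
clock: 15.45
eef_pos: [0.4729, 0.2506, 0.0387]
tool_rot: [0.216, 0.976, 0.0, 0.0]
contact_force: [0.1, -1.6, -4.0]
finger_gap: 0.389
grip_force: 61.5
clock: 15.62
eef_pos: [0.4729, 0.2508, 0.0383]
tool_rot: [0.216, 0.976, 0.0, 0.0]
contact_force: [0.9, -1.2, -2.4]
finger_gap: 0.395
grip_force: 61.6
clock: 15.78
eef_pos: [0.4729, 0.2508, 0.0377]
tool_rot: [0.216, 0.976, 0.0, 0.0]
contact_force: [1.1, -1.2, -0.4]
finger_gap: 0.387
grip_force: 61.7
```

```bash
python3 -m jog '[[0,0,0,0,0,0.03,-1],[0,0,0,0,0,0.03,-1]]'; python3 -m jog '[[0,0,0,0,0,0.03,-1],[0,0,0,0,0,0.03,-1]]'; python3 -c "
from h import *
a=robot.get_image('scene')[215:315,310:400];cv2.imwrite('pics/s7.png',cv2.resize(a,None,fx=6,fy=6,interpolation=2))"
```

```text
clock: 15.95
eef_pos: [0.4728, 0.2509, 0.0369]
tool_rot: [0.216, 0.976, 0.0, 0.0]
contact_force: [0.2, -0.4, -1.0]
finger_gap: 0.388
grip_force: 61.7
clock: 16.12
eef_pos: [0.4727, 0.2509, 0.0361]
tool_rot: [0.216, 0.976, 0.0, 0.0]
contact_force: [-1.2, -1.1, -0.2]
finger_gap: 0.389
grip_force: 61.8
```

View pics/s7.png

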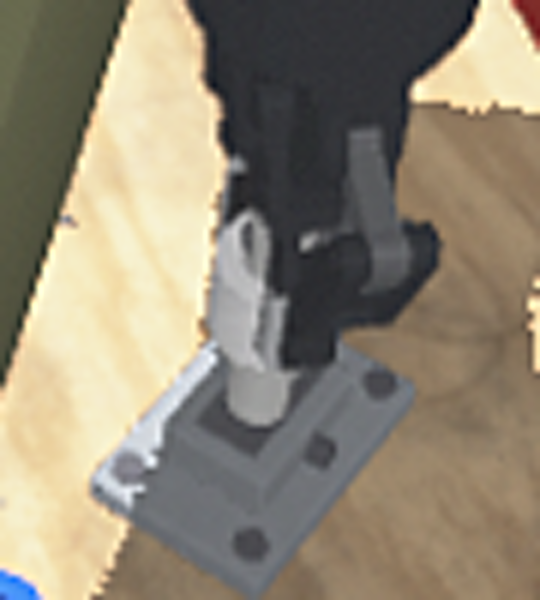

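The picture shows the collar around (240,310) with only the thin rod foot visible below it and the flange covered. So the collar is at or almost at the seat, and I'll feel for the stop.

```bash
python3 -m jog '[[0,0,0,0,0,0.03,-1],[0,0,0,0,0,0.03,-1]]'; python3 -m jog '[[0,0,0,0,0,0.03,-1],[0,0,0,0,0,0.03,-1]]'; python3 -m jog '[[0,0,0,0,0,0.03,-1],[0,0,0,0,0,0.03,-1]]'
```

```text
clock: 16.33
eef_pos: [0.4729, 0.2509, 0.0359]
tool_rot: [0.216, 0.976, 0.0, 0.0]
contact_force: [-2.1, -1.5, 5.9]
finger_gap: 0.39
grip_force: 62.4
clock: 16.5
eef_pos: [0.473, 0.2509, 0.0358]
tool_rot: [0.216, 0.976, 0.0, 0.001]
contact_force: [-3.4, -2.3, 11.7]
finger_gap: 0.389
grip_force: 63.1
clock: 16.67
eef_pos: [0.4731, 0.2509, 0.0357]
tool_rot: [0.216, 0.976, 0.0, 0.001]
contact_force: [-3.8, -3.2, 19.9]
finger_gap: 0.392
grip_force: 63.9
```

It stops hard at z=0.0358, so the collar is home. I'll take off the load, open the gripper and retreat straight up.

```bash
python3 -m jog '[[0,0,0,0,0,-0.06,-1],[0,0,0,0,0,-0.06,-1]]' 20; python3 -m jog '[[0,0,0,0,0,0,0],[0,0,0,0,0,0,0.3],[0,0,0,0,0,0,0.6],[0,0,0,0,0,0,1],[0,0,0,0,0,0,1],[0,0,0,0,0,0,1],[0,0,0,0,0,0,1]]'; python3 -m jog '[[0,0,0,0,0,-0.5,1],[0,0,0,0,0,-1,1],[0,0,0,0,0,-2,1],[0,0,0,0,0,-3,1],[0,0,0,0,0,-4,1],[0,0,0,0,0,-5,1],[0,0,0,0,0,-6,1],[0,0,0,0,0,-6,1]]'; python3 -m jog '[[0,0,0,-1,1,0,1],[0,0,0,-1,2,0,1],[0,0,0,-1,3,0,1],[0,0,0,-1,3,0,1],[0,0,0,-1,3,0,1]]'; python3 -c "
from h import *
a=robot.get_image('scene')[225:315,310:400];b=robot.get_image('top')[140:230,310:370];cv2.imwrite('pics/s8.png',np.hstack([cv2.resize(a,None,fx=5,fy=5,interpolation=2),cv2.resize(b,None,fx=5,fy=5,interpolation=2)]))"
```

```text
clock: 16.83
eef_pos: [0.4729, 0.2508, 0.0358]
tool_rot: [0.216, 0.976, 0.0, 0.0]
contact_force: [-2.4, -0.9, 7.1]
finger_gap: 0.391
grip_force: 62.6
clock: 17.42
eef_pos: [0.4728, 0.2507, 0.0352]
tool_rot: [0.216, 0.976, 0.0, -0.0]
contact_force: [-0.4, 0.1, -0.5]
finger_gap: 1.0
grip_force: 0.0
clock: 18.08
eef_pos: [0.4749, 0.252, 0.1901]
tool_rot: [0.216, 0.976, 0.003, 0.003]
contact_force: [0.3, 0.4, 0.7]
finger_gap: 1.001
grip_force: 0.0
clock: 18.5
eef_pos: [0.5266, 0.3092, 0.1843]
tool_rot: [0.215, 0.977, -0.0, -0.001]
contact_force: [0.3, -0.6, -0.8]
finger_gap: 0.997
grip_force: 0.0
```

View pics/s8.png

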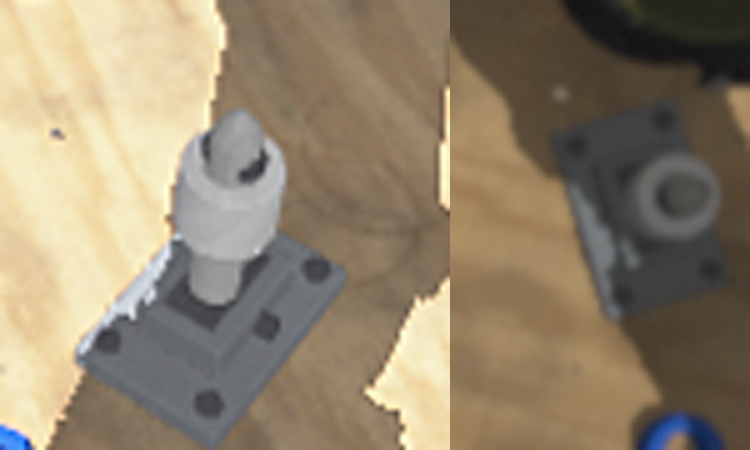

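The collar stands upright on the flange (scene crop (230,190)), with both spring balls showing just above its top face. The gripper is clear.

```bash
python3 -c "
from rig import robot
print(robot.job_done())"
```

```text
the job is handed in; nothing more can be done
None
```

The tall collar is clicked home on the rod's flange and released, and the job is handed in at about 18.5 s; the highest pressing force I read was about 20 N, and a first grasp closed above the collar without moving it.

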